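# Dock a row of vial racks for the autosampler

## Robot

A 7-joint arm with a two-finger parallel gripper is mounted at the origin on the work surface. World frame = base frame: x ahead of the robot, y to its left, z up, the work surface at z = 0. Lengths are in m, angles in rad, forces in N, time in s.
With the tool pointing down it reaches from about 0.35 to 0.9 m from the base axis. Payload 8.1 kg.
Tool frame: the origin (TCP) lies between the finger pads; the fingertips stand 17 mm ahead of it and the grasp point (between the pads) lies 2 mm behind it; z points along the fingers, x is the direction in which the jaws open and shut, and the axes are right-handed (so a half turn about z gives the same grasp; the last joint's range is limited). The gripper opens to 85 mm and grips with 20 to 120 N. Pads are 22 mm wide; open, the fingers measure 114 mm over their backs; the gripper's body (76 mm by 85 mm) begins 54 mm behind the grasp point. The pads swing forward as they close: fully open they stand 13 mm farther back than shut.
Start: joints at [1.182, 0.434, 0.025, 1.573, -0.012, 1.134, -0.075], TCP at [0.176, -0.6, 0.219] pointing down, gripper open.
Joint ranges: [-2.62, 2.62], [-0.44, 2.09], [-1.27, 1.32], [0.08, 2.57], [-1.32, 4.46], [0.12, 2], [-2.74, 2.74]. Speed limits (rad/s): [2.22, 2.22, 3.01, 3.01, 3.14, 3.14, 3.14].

## Interface

Orientations are given as a rotation vector (axis times angle).
In Python, from cell import bot gives the robot as it stands. The module is installed in compiled form; this text tells all that it offers.
- The arm moves only by the shell command python3 -m inch 'ROWS' [FORCE]. ROWS is JSON, a list of rows, each an object with "fingers": the opening in per cent of the stroke, from 0 (shut) to 100 (fully open); "delta_pos": the shift along the tool's x, y, z in mm, a list of three; "angular": the turn, a rotation vector about the tool's x, y, z in rad, a list of three. A call has 1 to 20 rows; each row shifts and turns the commanded pose from where the row before left it, along the tool's axes as they then stand; what a row does not reach is not made up. A row lasts 1/12 s, in which the tool goes at most 41.7 mm and 7.16 degrees, less where a joint would pass 70% of its speed; a pose out of reach is approached as far as the arm can. A call with a gripper value outside its range is refused whole. The fingers move at their own pace and stop on an object; FORCE is the grip in N (left out, the last holds). Time passes only in rows, so rows that do not move let the fingers close. It gives the time, the measured TCP pose, the force and the opening at its end, in the units of the state.
- bot.observe(): the state, without advancing time (a new reading comes with each control period).
- bot.snapshot(name): name is "side" or "top"; returns a dict with "img" (480x640x3 uint8, red, green, blue), "mtx" (3x3 intrinsics, pixels), "view" (4x4, takes a point from world to camera coordinates). Camera axes: x right, y up, looking along -z (the intrinsics and any distortion apply to the point x, -y, -z); pixel columns grow to the right and rows downward; lengths in m; the calibration is good to about 2 mm. A picture is of the moment at which its call begins. There is no depth.
- bot.close_job(): hands the job in, once; it reports no verdict.
The state is a dict: "time_s": time; "joints": joint angles; "qd": joint speeds; "joint_torque": joint torques, N m; "tool_pos": TCP position; "tool_rot": TCP orientation; "contact_force": force on the tool from outside, world axes, zero at the start; "moment": the same for the moment, N m; "width": finger opening in m.
Only numpy, scipy, OpenCV 4.12 (cv2) and the standard library are available. Lean on these libraries where they do the work, as an engineer would, in place of code of your own. Each camera call takes 0.05 s, during which the arm holds its last target. There are 200 camera calls.

## Task

Three small grey vial racks with black caps stand in a row on a sheet of paper in front of the open mouth of the aluminium docking bay. Push the row from behind, all three as one block, sliding along the bench into the bay until the first rack is up against the back stop and the other two are closed up square behind it; keep the racks together and in line, do not lift or tip them, and leave the big rack and the bottles alone.

Things in the scene. Friction and masses are not known exactly. Their poses are not given: they have to be found in the camera images.
- bay: Fixed U-shaped aluminium guide, no floor, mouth facing the robot's right. Origin: centre of its open mouth at bench height; y points straight in, x across, z up. Side rails 10 thick, 26 high, 130 mm long, inner faces at x = -45 and +45 mm, from y = 0 to 130. Back stop 110 wide, 14 thick, 40 high, inner face at y = 130 mm. With the row home, rack centres lie at y = 106, 58, 10 mm: the last sticks out 14 mm.
- rack_lead: First rack of the row, nearest the bay, 30 to 90 mm short of the mouth; the row lies within about 6 mm of the bay's centre line, with gaps of up to 9 mm. Loose light grey block, 70 mm along its x, 48 mm along its y (the row's direction), 34 mm high plus 8 mm of black vial caps; 0.15 to 0.31 kg. Origin: centre of its underside; y points along the row towards the bay, z up.
- rack_mid: The middle rack of the row. Loose light grey block, 70 mm along its x, 48 mm along its y (the row's direction), 34 mm high plus 8 mm of black vial caps; 0.15 to 0.31 kg. Origin: centre of its underside; y points along the row towards the bay, z up.
- rack_tail: The last rack of the row, farthest from the bay; the bench behind it is clear for 100 mm. Loose light grey block, 70 mm along its x, 48 mm along its y (the row's direction), 34 mm high plus 8 mm of black vial caps; 0.15 to 0.31 kg. Origin: centre of its underside; y points along the row towards the bay, z up.
- big_rack: Bystander: one larger grey rack, 66 x 110 mm and 58 mm high plus 8 mm of white caps, standing alone beside the row on the side away from the robot. Origin: centre of its underside. Leave it.
- amber: Bystander: round amber bottle with black cap, 68 mm across, 135 mm high, upright beside the bay, away from the robot. Origin: centre of its underside. Leave it.
- clear: Bystander: round clear bottle with blue cap and paper label, 68 mm across, 130 mm high, upright behind the back stop of the bay. Origin: centre of its underside. Leave it.
Mind the look-alikes: they are no part of the job. What is shaped like the rack_mid but purple is not meant. Leave any brown look-alike of the rack_lead alone.

How it is judged:
By the outcome, as a careful person would: the job done as asked, in the order asked, and still so for the second after the job is handed in, with the robot touching nothing.
It also fails if it takes over 42 s, if anything falls off the work surface, if the arm or the gripper's body presses on something with over 40 N, if the wrist force passes 120 N, or if a joint passes its speed limit or range.

## Working session

There is one attempt and no reset: what is moved stays moved. The work goes in short steps, Python scripts to look and compute and a shell command to move; the robot and the scene stay as the last step left them, time stands still between calls to the robot, and variables do not carry over. Pictures are saved under pics/ and viewed, about 8 in all and at most 12, crops included, and the job is handed in when it is done.

```bash
mkdir -p pics; cat > h.py <<'E'
from cell import bot
import numpy as np, cv2
def snap(n,f):
    s=bot.snapshot(n); cv2.imwrite('pics/'+f+'.png',s['img'][:,:,::-1]); np.savez('pics/'+f,**s); return s
def ray(s,uv,z):
    K=s['mtx'];V=s['view'];d=np.linalg.inv(K)@[uv[0],uv[1],1];d=np.array([d[0],-d[1],-d[2]])
    R=V[:3,:3];c=-R.T@V[:3,3];d=R.T@d
    return c+d*(z-c[2])/d[2]
def proj(s,p):
    q=s['view'][:3,:3]@p+s['view'][:3,3];q=s['mtx']@[q[0],-q[1],-q[2]];return q[:2]/q[2]
E
python3 - <<'E'
from h import *
a=snap('top','top1');b=snap('side','side1')
print([k for k in a],a['mtx'],a['view'],b['view']);print(bot.observe())
E
```

```text
['img', 'mtx', 'view'] [[544.01323738   0.         315.42990063]
 [  0.         544.01323738 243.47593141]
 [  0.           0.           1.        ]] [[ 0.12599919 -0.99202928 -0.00145149  0.04571224]
 [ 0.97092097  0.1230177   0.20537554 -0.53833753]
 [-0.20355999 -0.02728644  0.97868216 -0.73660338]
 [ 0.          0.          0.          1.        ]] [[ 0.9678058  -0.25160632 -0.0067964  -0.49231358]
 [ 0.19928676  0.74950578  0.63128906 -0.20690604]
 [-0.15374238 -0.61231965  0.77551785 -0.82453066]
 [ 0.          0.          0.          1.        ]]
{'time_s': 0.1, 'joints': array([ 1.18237634,  0.43516948,  0.02499329,  1.57399832, -0.01158603,
        1.13398333, -0.07513437]), 'qd': array([-0.00068541, -0.00070208,  0.00160324, -0.00271379, -0.00179664,
        0.00324561,  0.00121001]), 'joint_torque': array([ 3.98177639e-03, -6.71754456e+01,  1.02865566e+00, -3.16905534e+01,
        1.58415263e-02,  7.06803985e-03,  6.60417470e-06]), 'tool_pos': array([ 0.17601836, -0.599222  ,  0.21819765]), 'tool_rot': array([-2.51449470e+00,  1.88212116e+00,  1.90868001e-03]), 'contact_force': array([-1.07687557, -0.61752086, -0.12935317]), 'moment': array([ 0.03835214,  0.01752321, -0.02854814]), 'width': 0.08587929158193354}
```

View pics/top1.png

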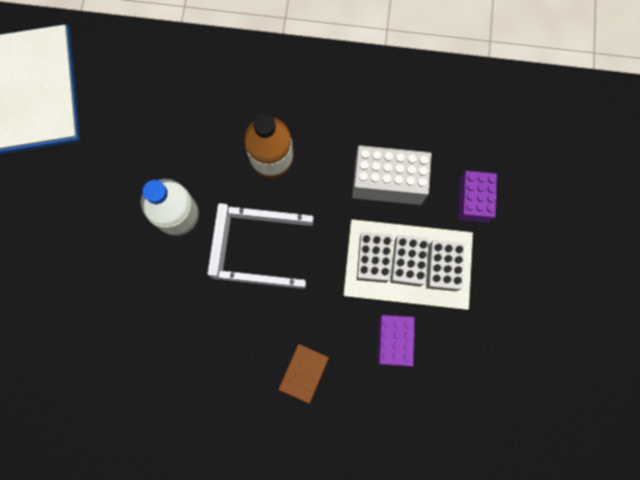

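View pics/side1.png

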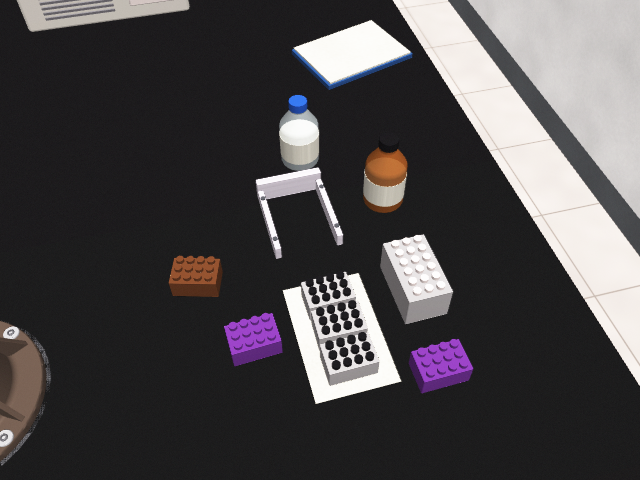

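The top view shows the bay (mouth at about u=310, v=217–284), the three grey racks at u≈375, 410 and 447, v≈260, and the purple and brown decoys clear of the lane. I'll enlarge that region.

```bash
python3 - <<'E'
import cv2
i=cv2.imread('pics/top1.png')
a=cv2.resize(i[195:315,200:330],None,fx=6,fy=6,interpolation=cv2.INTER_CUBIC)[:600]
b=cv2.resize(i[215:315,345:475],None,fx=6,fy=6,interpolation=cv2.INTER_CUBIC)
cv2.imwrite('pics/c1.png',a[:600]);cv2.imwrite('pics/c2.png',b)
E
```

```text
(no output)
```

View pics/c1.png

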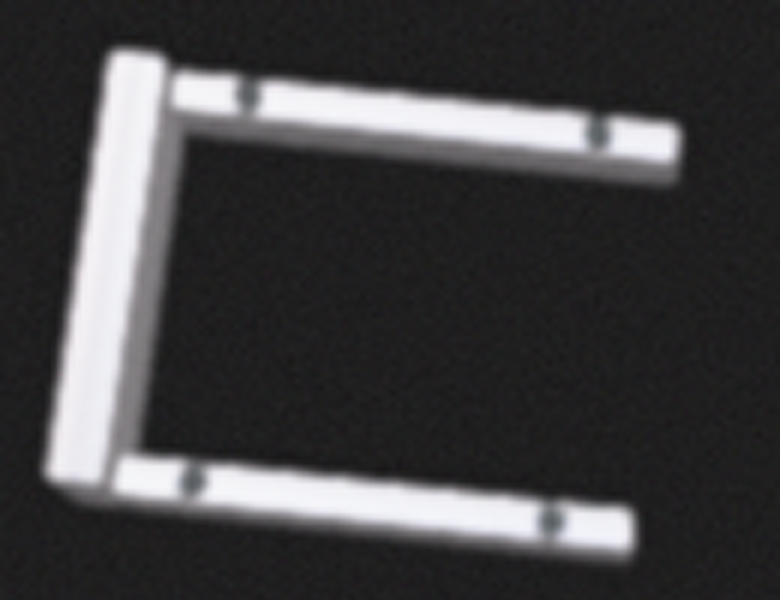

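View pics/c2.png

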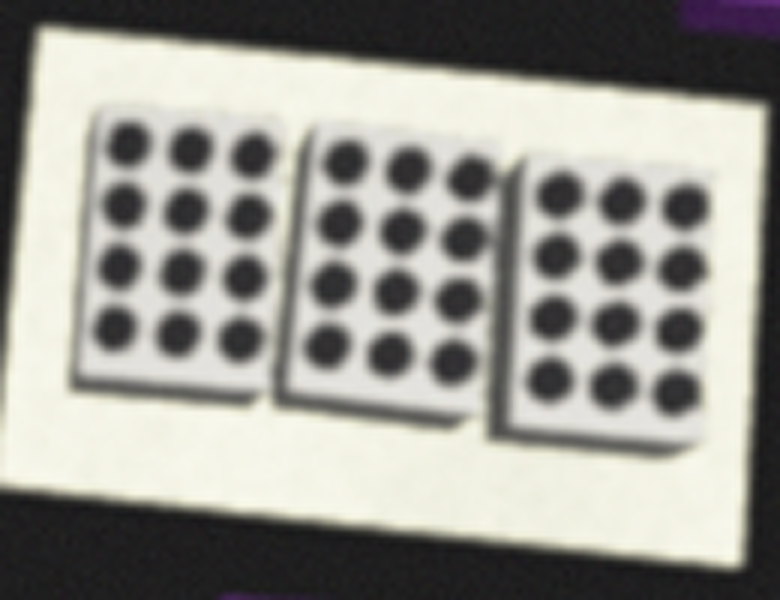

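```bash
cat > m1.py <<'E'
from h import *
s=dict(np.load('pics/top1.npz'))
P=lambda x,y,ox,oy,z: ray(s,(ox+(x+.5)/6-.5,oy+(y+.5)/6-.5),z)
B={k:P(*v,200,195,.026) for k,v in dict(mouthUi=(680,162),mouthUo=(682,122),mouthLi=(634,508),mouthLo=(632,553),backU=(172,108),backL=(120,455)).items()}
for k,v in B.items(): print(k,v.round(4))
m=(B['mouthUi']+B['mouthLi'])/2;b=(B['backU']+B['backL'])/2
d=(b-m)[:2];print('mouth',m,'len',np.hypot(*d),'yaw of y',np.degrees(np.arctan2(-d[0],d[1])),'width',np.linalg.norm(B['mouthUi']-B['mouthLi']),np.linalg.norm(B['backU']-B['backL']))
d/=np.hypot(*d);x=np.array([d[1],-d[0]])
print('y axis',d)
for n,c in dict(lead=[(129,144),(253,155),(115,329),(240,340)],mid=[(346,162),(471,178),(327,346),(453,361)],tail=[(560,193),(686,205),(549,381),(677,391)]).items():
    q=np.array([P(*k,345,215,.042)[:2] for k in c]);ce=q.mean(0);r=(q[0]+q[1]-q[2]-q[3])/2; w=(q[0]+q[2]-q[1]-q[3])/2
    print(n,ce.round(4),'in bay',((ce-m[:2])@x*1e3).round(1),((ce-m[:2])@d*1e3).round(1),'size',np.hypot(*r),np.hypot(*w),'yaw',np.degrees(np.arctan2(r[1],r[0])))
E
python3 m1.py
```

```text
mouthUi [0.5679 0.122  0.026 ]
mouthUo [0.5784 0.1229 0.026 ]
mouthLi [0.4785 0.1221 0.026 ]
mouthLo [0.4673 0.1212 0.026 ]
backU [0.5657 0.2525 0.026 ]
backL [0.4756 0.2512 0.026 ]
mouth [0.52320111 0.12208427 0.026     ] len 0.12976379546473718 yaw of y 1.1307840679510777 width 0.08940624908998224 0.09013303760215381
y axis [-0.01973462  0.99980525]
lead [0.5253 0.0237] in bay 0.2 -98.4 size 0.046507916066923484 0.030688030451581222 yaw 1.8504483174667559
mid [ 0.5271 -0.0293] in bay 0.9 -151.4 size 0.04622376090420269 0.03093106954039709 yaw -0.4675334818207439
tail [ 0.5262 -0.0831] in bay -1.1 -205.2 size 0.046736958154655416 0.031111967637077638 yaw 1.382063004078449
```

Bay sizes match what was given: width 89.4 and 90.1 mm against 90, and length 129.8 mm against 130. The row lies within about 1 mm of the centre line, and the lead rack's front face is 74 mm short of the mouth. I'll set the jaws square across the row at a half opening, so two fingers push.

```bash
python3 -m inch '[{"fingers":47,"delta_pos":[0,0,0],"angular":[0,0,-0.119]},{"fingers":47,"delta_pos":[0,0,0],"angular":[0,0,-0.119]},{"fingers":47,"delta_pos":[0,0,0],"angular":[0,0,-0.119]},{"fingers":47,"delta_pos":[0,0,0],"angular":[0,0,-0.119]},{"fingers":47,"delta_pos":[0,0,0],"angular":[0,0,-0.119]},{"fingers":47,"delta_pos":[0,0,0],"angular":[0,0,-0.119]},{"fingers":47,"delta_pos":[0,0,0],"angular":[0,0,-0.119]},{"fingers":47,"delta_pos":[0,0,0],"angular":[0,0,-0.119]},{"fingers":47,"delta_pos":[0,0,0],"angular":[0,0,-0.119]},{"fingers":47,"delta_pos":[0,0,0],"angular":[0,0,-0.119]},{"fingers":47,"delta_pos":[0,0,0],"angular":[0,0,-0.114]},{"fingers":47,"delta_pos":[0,0,0],"angular":[0,0,0]}]' 60
cat > to.py <<'E'
from h import *
import sys
from scipy.spatial.transform import Rotation as Ro
o=bot.observe();R=Ro.from_rotvec(o['tool_rot']).as_matrix()
print(o['time_s'],o['tool_pos'].round(4),'F',o['contact_force'].round(1),'w',round(o['width'],4),'j7',o['joints'][6].round(3));print(R.round(3))
m=np.array([.5232,.12208]);d=np.array([-.01973,.99981]);x=np.array([d[1],-d[0]])
bx,by,z=map(float,sys.argv[1:4])
t=np.r_[m+x*bx/1e3+d*by/1e3,z/1e3]
print('target',t,'tool delta mm',(R.T@(t-o['tool_pos'])*1e3).round(1))
print('in bay now',(o['tool_pos'][:2]-m)@x*1e3,(o['tool_pos'][:2]-m)@d*1e3)
a=Ro.from_matrix(R.T@np.c_[np.r_[x,0],np.r_[-d,0],[0,0,-1]]).as_rotvec();print('angular',a.round(4))
E
python3 to.py 0 -265 200
```

```text
time_s: 1.1
tool_pos: [0.1759, -0.5994, 0.2184]
tool_rot: [-3.14, -0.038, 0.0]
contact_force: [0.0, -0.1, 0.2]
width: 0.0407
1.1 [ 0.1759 -0.5994  0.2184] F [ 0.  -0.1  0.2] w 0.0407 j7 1.113
[[ 1.     0.024 -0.   ]
 [ 0.024 -1.     0.001]
 [-0.    -0.001 -1.   ]]
target [ 0.52842845 -0.14286965  0.2       ] tool delta mm [ 363.4 -448.    18.8]
in bay now -361.4941023183806 -714.5286397582038
angular [-0.0009  0.0002  0.0043]
```

```bash
python3 -m inch '[{"fingers":47,"delta_pos":[20,-25,1],"angular":[0,0,0]},{"fingers":47,"delta_pos":[20,-25,1],"angular":[0,0,0]},{"fingers":47,"delta_pos":[20,-25,1],"angular":[0,0,0]},{"fingers":47,"delta_pos":[20,-25,1],"angular":[0,0,0]},{"fingers":47,"delta_pos":[20,-25,1],"angular":[0,0,0]},{"fingers":47,"delta_pos":[20,-25,1],"angular":[0,0,0]},{"fingers":47,"delta_pos":[20,-25,1],"angular":[0,0,0]},{"fingers":47,"delta_pos":[20,-25,1],"angular":[0,0,0]},{"fingers":47,"delta_pos":[20,-25,1],"angular":[0,0,0]},{"fingers":47,"delta_pos":[20,-25,1],"angular":[0,0,0]},{"fingers":47,"delta_pos":[20,-25,1],"angular":[0,0,0]},{"fingers":47,"delta_pos":[20,-25,1],"angular":[0,0,0]},{"fingers":47,"delta_pos":[20,-25,1],"angular":[0,0,0]},{"fingers":47,"delta_pos":[20,-25,1],"angular":[0,0,0]},{"fingers":47,"delta_pos":[20,-25,1],"angular":[0,0,0]},{"fingers":47,"delta_pos":[20,-25,1],"angular":[0,0,0]},{"fingers":47,"delta_pos":[20,-25,1],"angular":[0,0,0]},{"fingers":47,"delta_pos":[23,-23,2],"angular":[0,0,0.004]},{"fingers":47,"delta_pos":[0,0,0],"angular":[0,0,0]}]'; python3 to.py 0 -265 27
```

```text
time_s: 2.68
tool_pos: [0.5343, -0.1381, 0.1999]
tool_rot: [-3.138, -0.028, -0.004]
contact_force: [-0.7, 0.8, -0.2]
width: 0.0399
2.6833 [ 0.5343 -0.1381  0.1999] F [-0.7  0.8 -0.2] w 0.0399 j7 -0.013
[[ 1.     0.018  0.002]
 [ 0.018 -1.     0.004]
 [ 0.003 -0.004 -1.   ]]
target [ 0.52842845 -0.14286965  0.027     ] tool delta mm [ -6.4   5.3 172.8]
in bay now 5.926584181201599 -260.3509900540555
angular [-0.0037 -0.0025 -0.0016]
```

```bash
python3 -m inch '[{"fingers":47,"delta_pos":[0,0,0],"angular":[0,0,0]},{"fingers":47,"delta_pos":[0,0,0],"angular":[0,0,0]},{"fingers":47,"delta_pos":[0,0,25],"angular":[0,0,0]},{"fingers":47,"delta_pos":[0,0,25],"angular":[0,0,0]},{"fingers":47,"delta_pos":[0,0,25],"angular":[0,0,0]},{"fingers":47,"delta_pos":[0,0,25],"angular":[0,0,0]},{"fingers":47,"delta_pos":[0,0,0],"angular":[0,0,0]},{"fingers":47,"delta_pos":[0,0,0],"angular":[0,0,0]}]'; python3 to.py 0 -265 27
```

```text
time_s: 3.35
tool_pos: [0.5291, -0.1461, 0.0994]
tool_rot: [-3.141, -0.019, 0.005]
contact_force: [0.0, -0.0, 0.3]
width: 0.0401
3.35 [ 0.5291 -0.1461  0.0994] F [ 0.  -0.   0.3] w 0.0401 j7 -0.075
[[ 1.     0.012 -0.003]
 [ 0.012 -1.     0.   ]
 [-0.003 -0.    -1.   ]]
target [ 0.52842845 -0.14286965  0.027     ] tool delta mm [-0.4 -3.3 72.4]
in bay now 0.5570823147199017 -268.2802896255958
angular [-0.0001  0.003  -0.0077]
```

Settled on the lane, with clearance behind the tail rack. Lowering to pushing height and checking with the side camera.

```bash
python3 -m inch '[{"fingers":47,"delta_pos":[0,0,20],"angular":[0,0,-0.008]},{"fingers":47,"delta_pos":[0,0,20],"angular":[0,0.003,0]},{"fingers":47,"delta_pos":[0,0,20],"angular":[0,0,0]},{"fingers":47,"delta_pos":[0,0,12],"angular":[0,0,0]},{"fingers":47,"delta_pos":[0,0,0],"angular":[0,0,0]},{"fingers":47,"delta_pos":[0,0,0],"angular":[0,0,0]}]'; python3 to.py -0.5 -245 27; python3 - <<'E'
from h import *
s=snap('side','side2');cv2.imwrite('pics/c3.png',cv2.resize(s['img'][240:420,230:430,::-1],None,fx=3,fy=3))
E
```

```text
time_s: 3.85
tool_pos: [0.5311, -0.1453, 0.0288]
tool_rot: [3.141, 0.035, 0.005]
contact_force: [0.4, 0.5, 0.4]
width: 0.0402
3.85 [ 0.5311 -0.1453  0.0288] F [0.4 0.5 0.4] w 0.0402 j7 -0.128
[[ 1.     0.022  0.003]
 [ 0.022 -1.    -0.   ]
 [ 0.003  0.    -1.   ]]
target [ 0.52753395 -0.12288332  0.027     ] tool delta mm [ -3.1 -22.5   1.8]
in bay now 2.655231560821902 -267.47177577300806
angular [ 0.0004 -0.0034  0.0024]
```

View pics/c3.png

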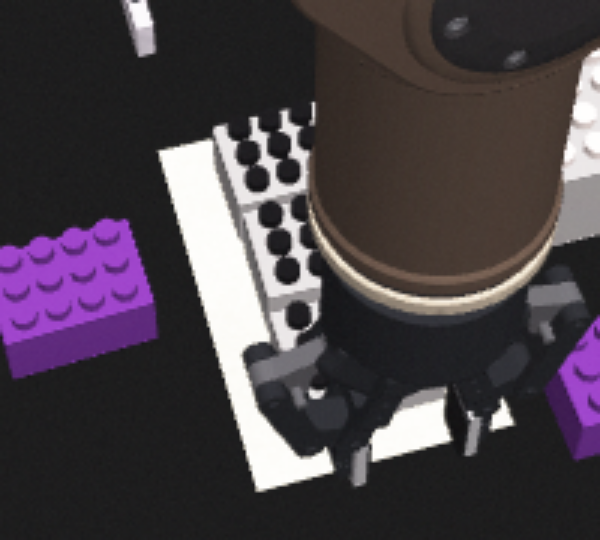

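The fingers straddle the lane just behind the tail rack, with pads at about (360,465) and (470,435) in the crop and a visible gap to the rack. Before pushing I'll check how far the knuckles are from the bystanders on either side.

```bash
python3 - <<'E'
from h import *
s=dict(np.load('pics/top1.npz'))
for n,u,z in [('big bl',(353,198),0),('big br',(425,203),0),('big top bl',(355,191),.058),('purpleR left-bot',(460,219),0),('purpleR top',(463,215),.034),('purpleN tl',(381,317),.034),('purpleN tr',(414,318),.034),('brown',(303,346),.034),('brown r',(328,357),.034)]: print(n,ray(s,u,z).round(3))
t=dict(np.load('pics/side2.npz'))
for u in [(230+270/3,240+350/3),(230+575/3,240+285/3)]:
  for z in (.06,.09): print(u,z,ray(t,u,z).round(3))
E
```

```text
big bl [0.621 0.065 0.   ]
big br [ 0.627 -0.049  0.   ]
big top bl [0.614 0.065 0.058]
purpleR left-bot [ 0.608 -0.106  0.   ]
purpleR top [ 0.605 -0.102  0.034]
purpleN tl [0.436 0.005 0.034]
purpleN tr [ 0.441 -0.043  0.034]
brown [0.381 0.112 0.034]
brown r [0.37  0.075 0.034]
(320.0, 356.6666666666667) 0.06 [ 0.485 -0.094  0.06 ]
(320.0, 356.6666666666667) 0.09 [ 0.481 -0.11   0.09 ]
(421.66666666666663, 335.0) 0.06 [ 0.623 -0.097  0.06 ]
(421.66666666666663, 335.0) 0.09 [ 0.613 -0.113  0.09 ]
```

```bash
python3 -m inch '[{"fingers":47,"delta_pos":[-1,-6,1],"angular":[0,0,0]},{"fingers":47,"delta_pos":[0,-6,1],"angular":[0,0,0]},{"fingers":47,"delta_pos":[0,-4,0],"angular":[0,0,0]},{"fingers":47,"delta_pos":[0,-4,0],"angular":[0,0,0]},{"fingers":47,"delta_pos":[0,-4,0],"angular":[0,0,0]},{"fingers":47,"delta_pos":[0,0,0],"angular":[0,0,0]},{"fingers":47,"delta_pos":[0,0,0],"angular":[0,0,0]}]'; python3 to.py -0.5 -100 27
```

```text
time_s: 4.48
tool_pos: [0.5292, -0.1206, 0.026]
tool_rot: [3.141, 0.037, 0.005]
contact_force: [-0.3, 0.9, -0.5]
width: 0.0403
4.4833 [ 0.5292 -0.1206  0.026 ] F [-0.3  0.9 -0.5] w 0.0403 j7 -0.175
[[ 1.     0.024  0.003]
 [ 0.024 -1.     0.   ]
 [ 0.003  0.    -1.   ]]
target [0.5246731  0.02208913 0.027     ] tool delta mm [  -1.2 -142.7   -1. ]
in bay now 1.2518753810739074 -242.7080808888148
angular [ 0.0001 -0.003   0.0039]
```

```bash
python3 -m inch '[{"fingers":47,"delta_pos":[-0.5,-3,0],"angular":[0,0,0.002]},{"fingers":47,"delta_pos":[-0.5,-4,0],"angular":[0,0,0.002]},{"fingers":47,"delta_pos":[0,-5,0],"angular":[0,0,0]},{"fingers":47,"delta_pos":[0,-5,0],"angular":[0,0,0]},{"fingers":47,"delta_pos":[0,-5,0],"angular":[0,0,0]},{"fingers":47,"delta_pos":[0,-5,0],"angular":[0,0,0]},{"fingers":47,"delta_pos":[0,-5,0],"angular":[0,0,0]},{"fingers":47,"delta_pos":[0,-5,0],"angular":[0,0,0]},{"fingers":47,"delta_pos":[0,-5,0],"angular":[0,0,0]},{"fingers":47,"delta_pos":[0,-5,0],"angular":[0,0,0]},{"fingers":47,"delta_pos":[0,-5,0],"angular":[0,0,0]},{"fingers":47,"delta_pos":[0,-5,0],"angular":[0,0,0]},{"fingers":47,"delta_pos":[0,-5,0],"angular":[0,0,0]},{"fingers":47,"delta_pos":[0,-4,0],"angular":[0,0,0]},{"fingers":47,"delta_pos":[0,-3,0],"angular":[0,0,0]},{"fingers":47,"delta_pos":[0,-2,0],"angular":[0,0,0]},{"fingers":47,"delta_pos":[0,-1,0],"angular":[0,0,0]},{"fingers":47,"delta_pos":[0,0,0],"angular":[0,0,0]}]'; python3 to.py -0.5 -26 27; python3 - <<'E'
from h import *
s=snap('top','top2');t=snap('side','side3');f=lambda i,r,c:cv2.resize(i[r:r+150,c:c+200,::-1],None,fx=4,fy=4)
cv2.imwrite('pics/c4.png',np.vstack([cv2.resize(f(s['img'],190,240),None,fx=.66,fy=.5),cv2.resize(f(t['img'],210,220),None,fx=.66,fy=.5)]))
cv2.imwrite('pics/c4.png',f(s['img'],190,230))
E
```

```text
time_s: 5.98
tool_pos: [0.5268, -0.0494, 0.026]
tool_rot: [3.14, 0.029, 0.005]
contact_force: [-0.5, -4.7, 2.0]
width: 0.0402
5.9833 [ 0.5268 -0.0494  0.026 ] F [-0.5 -4.7  2. ] w 0.0402 j7 -0.316
[[ 1.     0.019  0.003]
 [ 0.019 -1.    -0.001]
 [ 0.003  0.001 -1.   ]]
target [0.52321308 0.09607507 0.027     ] tool delta mm [  -0.9 -145.5   -1.2]
in bay now 0.23984334205278782 -171.4744559309496
angular [ 0.0011 -0.003  -0.0011]
```

View pics/c4.png

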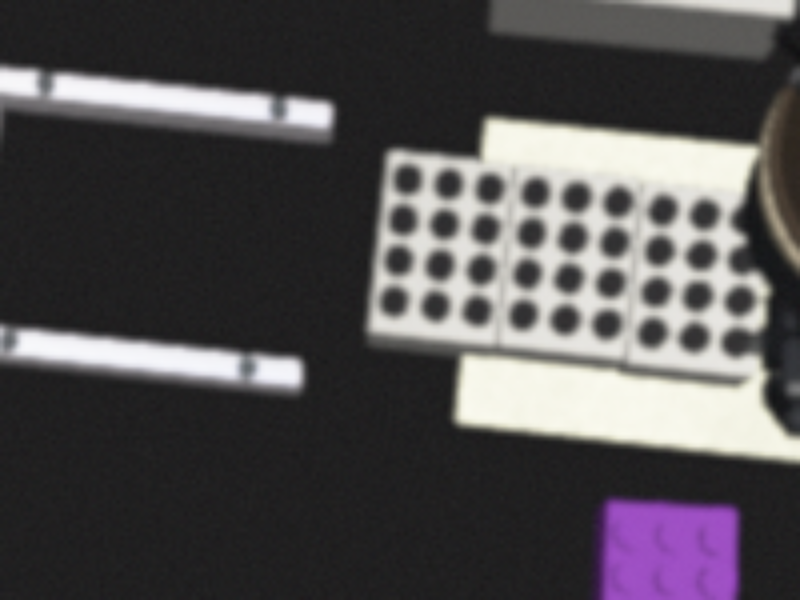

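The row is closed up and in line, with the lead rack's front edge at u≈370–388 (crop) about 17 mm short of the mouth and centred between the rails. Pushing on into the bay.

```bash
python3 -m inch '[{"fingers":47,"delta_pos":[-0.2,-3,0],"angular":[0,0,0]},{"fingers":47,"delta_pos":[-0.2,-5,-0.5],"angular":[0,0,0]},{"fingers":47,"delta_pos":[-0.1,-7,-0.5],"angular":[0,0,0]},{"fingers":47,"delta_pos":[0,-7,0],"angular":[0,0,0]},{"fingers":47,"delta_pos":[0,-7,0],"angular":[0,0,0]},{"fingers":47,"delta_pos":[0,-7,0],"angular":[0,0,0]},{"fingers":47,"delta_pos":[0,-7,0],"angular":[0,0,0]},{"fingers":47,"delta_pos":[0,-7,0],"angular":[0,0,0]},{"fingers":47,"delta_pos":[0,-7,0],"angular":[0,0,0]},{"fingers":47,"delta_pos":[0,-7,0],"angular":[0,0,0]},{"fingers":47,"delta_pos":[0,-7,0],"angular":[0,0,0]},{"fingers":47,"delta_pos":[0,-7,0],"angular":[0,0,0]},{"fingers":47,"delta_pos":[0,-7,0],"angular":[0,0,0]},{"fingers":47,"delta_pos":[0,-7,0],"angular":[0,0,0]},{"fingers":47,"delta_pos":[0,-7,0],"angular":[0,0,0]},{"fingers":47,"delta_pos":[0,-7,0],"angular":[0,0,0]},{"fingers":47,"delta_pos":[0,-5,0],"angular":[0,0,0]},{"fingers":47,"delta_pos":[0,-3,0],"angular":[0,0,0]},{"fingers":47,"delta_pos":[0,-2,0],"angular":[0,0,0]},{"fingers":47,"delta_pos":[0,-1,0],"angular":[0,0,0]}]'; python3 to.py 0 -25 27; python3 - <<'E'
from h import *
s=snap('top','top3')
cv2.imwrite('pics/c5.png',cv2.resize(s['img'][180:320,190:380,::-1],None,fx=4,fy=4))
E
```

```text
time_s: 7.75
tool_pos: [0.5238, 0.0679, 0.0268]
tool_rot: [3.141, 0.03, 0.004]
contact_force: [-1.0, -6.0, 0.8]
width: 0.0401
7.75 [0.5238 0.0679 0.0268] F [-1.  -6.   0.8] w 0.0401 j7 -0.535
[[ 1.     0.019  0.002]
 [ 0.019 -1.    -0.001]
 [ 0.002  0.001 -1.   ]]
target [0.52369325 0.09708475 0.027     ] tool delta mm [  0.5 -29.2  -0.2]
in bay now -0.4878968965269822 -54.21846184032431
angular [ 0.0006 -0.0024 -0.0008]
```

View pics/c5.png

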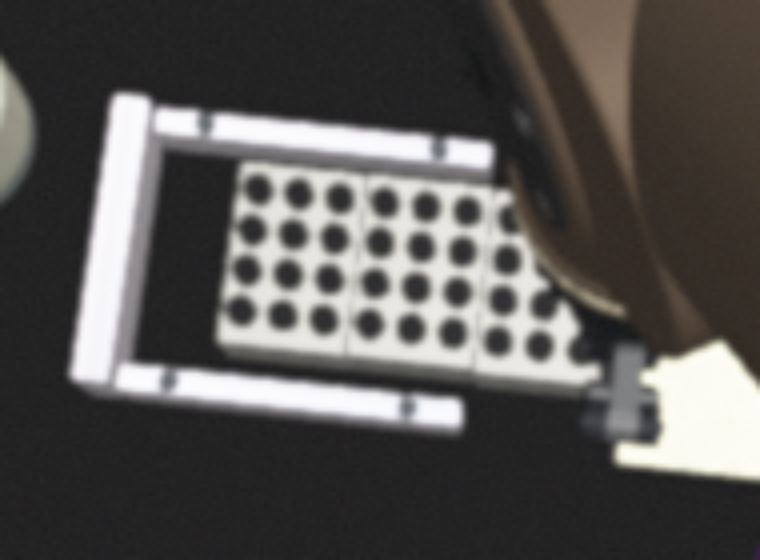

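All three are in line inside the rails. There are about 30 mm left to the back stop, and the push force is only 6 N. I'll move 24 mm, then use small steps and watch the force.

```bash
python3 -m inch '[{"fingers":47,"delta_pos":[0,-3,0],"angular":[0,0,0]},{"fingers":47,"delta_pos":[0,-5,0],"angular":[0,0,0]},{"fingers":47,"delta_pos":[0,-5,0],"angular":[0,0,0]},{"fingers":47,"delta_pos":[0,-4,0],"angular":[0,0,0]},{"fingers":47,"delta_pos":[0,-3,0],"angular":[0,0,0]},{"fingers":47,"delta_pos":[0,-2,0],"angular":[0,0,0]},{"fingers":47,"delta_pos":[0,-1,0],"angular":[0,0,0]},{"fingers":47,"delta_pos":[0,-1,0],"angular":[0,0,0]},{"fingers":47,"delta_pos":[0,0,0],"angular":[0,0,0]}]'; python3 to.py 0 -25 27
python3 -m inch '[{"fingers":47,"delta_pos":[0,-0.7,0],"angular":[0,0,0]},{"fingers":47,"delta_pos":[0,-0.7,0],"angular":[0,0,0]},{"fingers":47,"delta_pos":[0,-0.6,0],"angular":[0,0,0]},{"fingers":47,"delta_pos":[0,0,0],"angular":[0,0,0]}]'
python3 -m inch '[{"fingers":47,"delta_pos":[0,-0.5,0],"angular":[0,0,0]},{"fingers":47,"delta_pos":[0,-0.5,0],"angular":[0,0,0]},{"fingers":47,"delta_pos":[0,0,0],"angular":[0,0,0]}]'
```

```text
time_s: 8.55
tool_pos: [0.5235, 0.0919, 0.0268]
tool_rot: [3.141, 0.03, 0.004]
contact_force: [0.0, -4.5, 0.8]
width: 0.04
8.55 [0.5235 0.0919 0.0268] F [ 0.  -4.5  0.8] w 0.04 j7 -0.577
[[ 1.     0.019  0.003]
 [ 0.019 -1.    -0.   ]
 [ 0.003  0.    -1.   ]]
target [0.52369325 0.09708475 0.027     ] tool delta mm [ 0.3 -5.2 -0.2]
in bay now -0.3165358871604627 -30.195489013142378
angular [ 0.0002 -0.0027 -0.0009]
time_s: 8.88
tool_pos: [0.5235, 0.0938, 0.0268]
tool_rot: [3.141, 0.029, 0.004]
contact_force: [-0.2, -5.1, 0.7]
width: 0.0402
time_s: 9.13
tool_pos: [0.5235, 0.0947, 0.0268]
tool_rot: [3.141, 0.029, 0.004]
contact_force: [0.6, -4.9, 1.0]
width: 0.0396
```

```bash
python3 -m inch '[{"fingers":47,"delta_pos":[0,-0.6,0],"angular":[0,0,0]},{"fingers":47,"delta_pos":[0,-0.6,0],"angular":[0,0,0]},{"fingers":47,"delta_pos":[0,0,0],"angular":[0,0,0]}]'
python3 -m inch '[{"fingers":47,"delta_pos":[0,-0.5,0],"angular":[0,0,0]},{"fingers":47,"delta_pos":[0,-0.5,0],"angular":[0,0,0]},{"fingers":47,"delta_pos":[0,0,0],"angular":[0,0,0]}]'
```

```text
time_s: 9.38
tool_pos: [0.5234, 0.0959, 0.0268]
tool_rot: [3.141, 0.029, 0.004]
contact_force: [0.1, -4.8, 1.0]
width: 0.04
time_s: 9.63
tool_pos: [0.5234, 0.0969, 0.0268]
tool_rot: [3.141, 0.029, 0.004]
contact_force: [-0.1, -5.5, 1.9]
width: 0.0402
```

```bash
python3 -m inch '[{"fingers":47,"delta_pos":[0,-0.5,0],"angular":[0,0,0]},{"fingers":47,"delta_pos":[0,-0.5,0],"angular":[0,0,0]},{"fingers":47,"delta_pos":[0,0,0],"angular":[0,0,0]}]'; python3 - <<'E'
from h import *
s=snap('top','top4')
cv2.imwrite('pics/c6.png',cv2.resize(s['img'][190:290,200:330,::-1],None,fx=6,fy=6,interpolation=cv2.INTER_CUBIC))
E
```

```text
time_s: 9.88
tool_pos: [0.5234, 0.0979, 0.0268]
tool_rot: [3.141, 0.029, 0.004]
contact_force: [0.0, -5.2, 1.0]
width: 0.0402
```

View pics/c6.png

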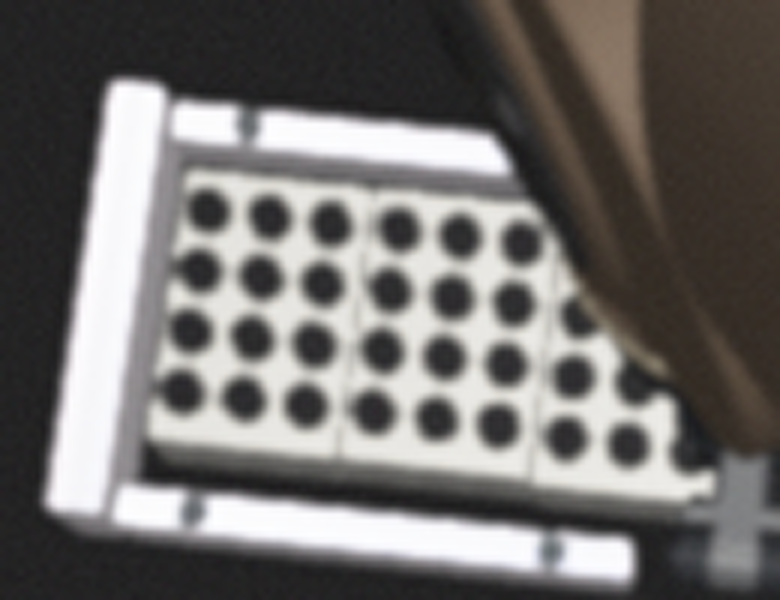

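The lead rack is still a few millimetres short: a thin dark gap shows at about (150,455), and the force has not risen. Continuing in small steps.

```bash
for i in 1; do python3 -m inch '[{"fingers":47,"delta_pos":[0,-0.5,0],"angular":[0,0,0]},{"fingers":47,"delta_pos":[0,-0.5,0],"angular":[0,0,0]},{"fingers":47,"delta_pos":[0,0,0],"angular":[0,0,0]}]' | grep -E 'pos|force'; done
python3 -m inch '[{"fingers":47,"delta_pos":[0,-0.5,0],"angular":[0,0,0]},{"fingers":47,"delta_pos":[0,-0.5,0],"angular":[0,0,0]},{"fingers":47,"delta_pos":[0,0,0],"angular":[0,0,0]}]' | grep -E 'pos|force'
```

```text
tool_pos: [0.5234, 0.0989, 0.0268]
contact_force: [0.2, -5.1, 1.2]
tool_pos: [0.5234, 0.0999, 0.0268]
contact_force: [0.0, -5.6, 1.4]
```

```bash
python3 -m inch '[{"fingers":47,"delta_pos":[0,-0.5,0],"angular":[0,0,0]},{"fingers":47,"delta_pos":[0,-0.5,0],"angular":[0,0,0]},{"fingers":47,"delta_pos":[0,0,0],"angular":[0,0,0]}]' | grep -E 'pos|force'
```

```text
tool_pos: [0.5233, 0.1009, 0.0268]
contact_force: [-0.0, -5.2, 0.9]
```

```bash
python3 - <<'E'
from h import *
s=snap('top','top5')
cv2.imwrite('pics/c7.png',cv2.resize(s['img'][200:290,200:330,::-1],None,fx=6,fy=6,interpolation=cv2.INTER_CUBIC))
# where lead cap centres should be when home, in crop pixels
m=np.array([.5232,.12208]);d=np.array([-.01973,.99981]);x=np.array([d[1],-d[0]])
for X in(23.2,-23.2):
  for Y in(106+15.5,106-15.5):
    p=proj(s,np.r_[m+x*X/1e3+d*Y/1e3,.042]);print(X,Y,((p-[200,200]+.5)*6).round(0))
E
```

```text
23.2 121.5 [182. 149.]
23.2 90.5 [306. 162.]
-23.2 121.5 [156. 332.]
-23.2 90.5 [281. 345.]
```

View pics/c7.png

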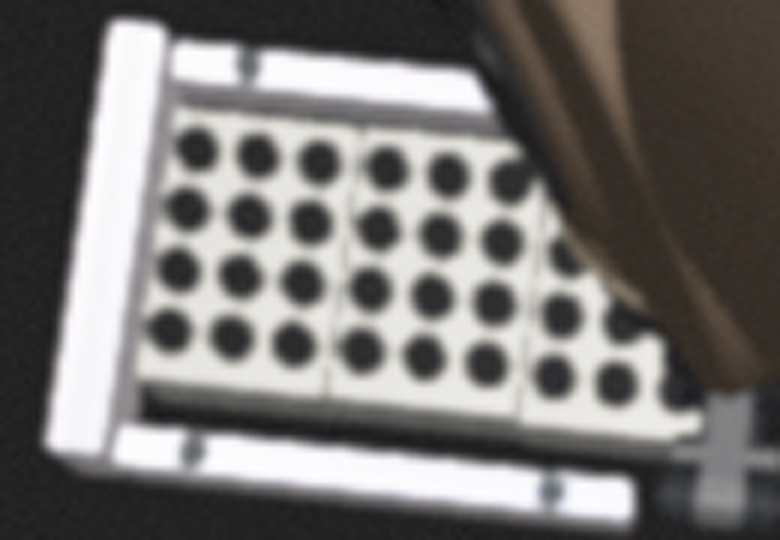

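The lead caps are at (197,150) and (170,331). At home they should be at (182,149) and (156,332), which leaves about 3.3 mm.

```bash
python3 -m inch '[{"fingers":47,"delta_pos":[0,-0.6,0],"angular":[0,0,0]},{"fingers":47,"delta_pos":[0,-0.6,0],"angular":[0,0,0]},{"fingers":47,"delta_pos":[0,-0.6,0],"angular":[0,0,0]},{"fingers":47,"delta_pos":[0,0,0],"angular":[0,0,0]}]' | grep -E 'pos|force'
python3 -m inch '[{"fingers":47,"delta_pos":[0,-0.4,0],"angular":[0,0,0]},{"fingers":47,"delta_pos":[0,-0.4,0],"angular":[0,0,0]},{"fingers":47,"delta_pos":[0,0,0],"angular":[0,0,0]}]' | grep -E 'pos|force'
```

```text
tool_pos: [0.5233, 0.1027, 0.0268]
contact_force: [0.2, -6.4, 1.1]
tool_pos: [0.5233, 0.1034, 0.0268]
contact_force: [0.5, -6.0, 0.2]
```

```bash
python3 -m inch '[{"fingers":47,"delta_pos":[0,-0.4,0],"angular":[0,0,0]},{"fingers":47,"delta_pos":[0,-0.4,0],"angular":[0,0,0]},{"fingers":47,"delta_pos":[0,0,0],"angular":[0,0,0]}]' | grep -E 'pos|force'
```

```text
tool_pos: [0.5233, 0.1042, 0.0268]
contact_force: [0.5, -4.2, 1.4]
```

```bash
python3 -m inch '[{"fingers":47,"delta_pos":[0,-0.4,0],"angular":[0,0,0]},{"fingers":47,"delta_pos":[0,-0.3,0],"angular":[0,0,0]},{"fingers":47,"delta_pos":[0,0,0],"angular":[0,0,0]}]' | grep -E 'pos|force'
```

```text
tool_pos: [0.5233, 0.1046, 0.0268]
contact_force: [0.4, -5.8, 0.7]
```

```bash
python3 -m inch '[{"fingers":47,"delta_pos":[0,-0.4,0],"angular":[0,0,0]},{"fingers":47,"delta_pos":[0,-0.4,0],"angular":[0,0,0]},{"fingers":47,"delta_pos":[0,0,0],"angular":[0,0,0]}]' | grep -E 'pos|force'
```

```text
tool_pos: [0.5232, 0.1047, 0.0267]
contact_force: [0.1, -7.9, 2.3]
```

The tool has stopped advancing and the force is rising, so the stop is reached. One firm press, then back off and lift away.

```bash
python3 -m inch '[{"fingers":47,"delta_pos":[0,-0.8,0],"angular":[0,0,0]},{"fingers":47,"delta_pos":[0,-0.8,0],"angular":[0,0,0]},{"fingers":47,"delta_pos":[0,0,0],"angular":[0,0,0]}]' | grep -E 'pos|force'
python3 -m inch '[{"fingers":47,"delta_pos":[0,1,0],"angular":[0,0,0]},{"fingers":47,"delta_pos":[0,2,0],"angular":[0,0,0]},{"fingers":47,"delta_pos":[0,5,0],"angular":[0,0,0]},{"fingers":47,"delta_pos":[0,15,0],"angular":[0,0,0]},{"fingers":47,"delta_pos":[0,20,0],"angular":[0,0,0]},{"fingers":47,"delta_pos":[0,20,0],"angular":[0,0,0]},{"fingers":47,"delta_pos":[0,5,-20],"angular":[0,0,0]},{"fingers":47,"delta_pos":[0,0,-30],"angular":[0,0,0]},{"fingers":47,"delta_pos":[0,0,-40],"angular":[0,0,0]},{"fingers":47,"delta_pos":[0,10,-40],"angular":[0,0,0]},{"fingers":47,"delta_pos":[0,40,-10],"angular":[0,0,0]},{"fingers":47,"delta_pos":[0,40,0],"angular":[0,0,0]},{"fingers":47,"delta_pos":[0,40,0],"angular":[0,0,0]},{"fingers":47,"delta_pos":[0,40,0],"angular":[0,0,0]},{"fingers":47,"delta_pos":[0,40,0],"angular":[0,0,0]},{"fingers":47,"delta_pos":[0,20,0],"angular":[0,0,0]},{"fingers":47,"delta_pos":[0,0,0],"angular":[0,0,0]},{"fingers":47,"delta_pos":[0,0,0],"angular":[0,0,0]}]'; python3 - <<'E'
from h import *
s=snap('top','top6');t=snap('side','side6')
cv2.imwrite('pics/c8.png',cv2.resize(s['img'][195:295,200:330,::-1],None,fx=6,fy=6,interpolation=cv2.INTER_CUBIC))
E
```

```text
tool_pos: [0.5232, 0.1048, 0.0267]
contact_force: [-0.7, -12.0, 2.9]
time_s: 13.82
tool_pos: [0.5287, -0.1908, 0.1667]
tool_rot: [-3.14, -0.027, -0.006]
contact_force: [0.2, 1.0, -0.5]
width: 0.0399
```

View pics/c8.png

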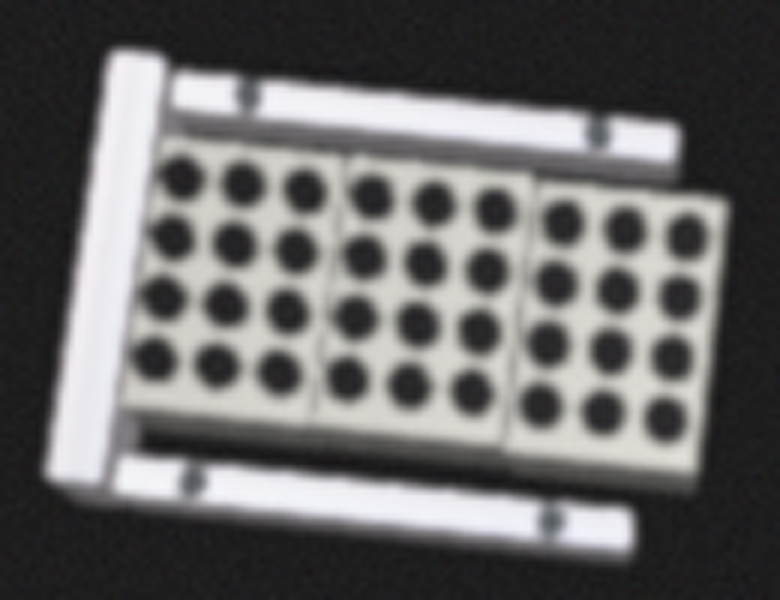

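View pics/side6.png

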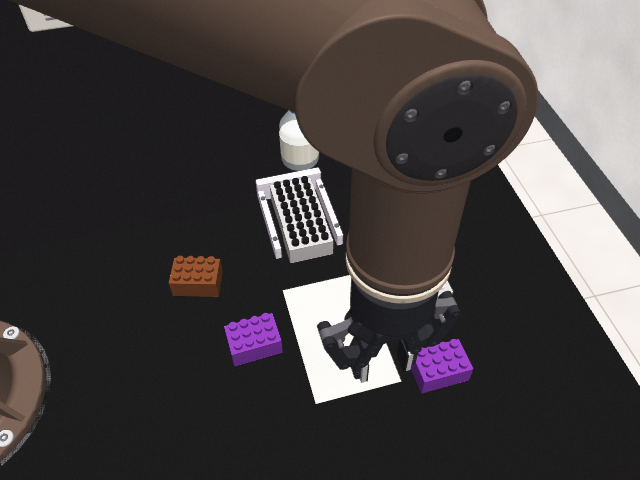

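The lead caps are at (181,179) and (155,361), and home predicts (182,179) and (156,362), so the row is home, closed and in line. The arm is clear.

```bash
python3 -c "
from cell import bot
print(bot.close_job())"
```

```text
the job is handed in; nothing more can be done
None
```

The three racks are home in the bay and I handed the job in at about 14 s of the 42 s allowed. I pushed them from behind with two half-open fingers, low on the tail rack, until the lead rack met the back stop. Then I backed off and lifted clear.

- **At the stop:** the tool stopped advancing at the back stop. The force rose from about 5 N to a firm 12 N, the highest reading I took, well under the 120 N limit.
- **Final pictures:** the lead rack's caps are within 1 enlarged pixel (about 0.3 mm) of the computed home position. The racks are closed up and square, with the last one sticking out of the mouth as planned.
- **Bystanders:** the clear bottle, the brown block and both purple blocks look unmoved. The arm hid the big rack and the amber bottle in the last side picture; nothing came near them and the force readings showed no contact there.
- **What disagreed:** the stop came about 8 mm later than I had worked out from the 22 mm pad width, because the fingers are effectively thinner. I went by the pictures and the force instead. The tail rack sits about 1 mm sideways of the middle one.

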